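# Fit the slim brush head to the air styler

## Robot

A 6-joint arm with a two-finger parallel gripper is mounted at the origin on the work surface. World frame = base frame: x ahead of the robot, y to its left, z up, the work surface at z = 0. Lengths are in mm, angles in rad, forces in N, time in s.
With the tool pointing down it reaches from about 200 to 875 mm from the base axis. Payload 3.4 kg.
Tool frame: the origin (TCP) lies on the centre line of the jaws, within the pads' length; the fingertips stand 19 mm ahead of it and the grasp point (between the pads) is the TCP (ctrl.tip_extent is the distance from the TCP to the fingertips, in mm); z points along the fingers, x is the direction in which the jaws open and shut, and the axes are right-handed (so a half turn about z gives the same grasp; the last joint's range is limited). The gripper opens to 94 mm and grips with 3 to 60 N. Pads are 16 mm wide; open, the fingers measure 119 mm over their backs; the gripper's body (75 mm by 177 mm) begins 78 mm behind the grasp point.
Start: joints at [0.993, 0.276, 1.505, -0, 1.361, -0.121], TCP at [253.641, 516.071, 224.493] pointing down, gripper open.
Joint ranges: [-2.89, 2.89], [-0.75, 2.08], [0.22, 2.7], [-1.18, 4.32], [0.11, 2.71], [-2.7, 2.7]. Speed limits (rad/s): [2.57, 2.57, 3.14, 3.14, 3.14, 3.14].

## Interface

Orientations are given as a 3x3 rotation matrix whose columns are the frame's x, y, z axes.
In Python, from rig import ctrl gives the robot as it stands.
- The arm moves only by the tool jog_arm, never from a script. Its argument "plan" is a list of rows, each a list of 7 numbers: the opening, from -1 (shut) to 1 (fully open), then the shift along the tool's x, y, z in units of 30 mm (1.0 is 30 mm), then the turn, a rotation vector about the tool's x, y, z in units of 8 degrees (1.0 is 8 degrees). In form: [[fingers, tx, ty, tz, rx, ry, rz], ...]. A call has exactly 5 rows; each row is the pose to reach, as a shift and turn from the pose measured when the call began, along the tool's axes at that moment; what a row does not reach only later rows make up. A row lasts 1/10 s, in which the tool goes at most 50 mm and 8.59 degrees, less where a joint would pass 70% of its speed; a pose out of reach is approached as far as the arm can. A call with a gripper value outside its range is refused whole. The fingers move at their own pace and stop on an object; "squeeze" is the grip in N (left out, the last holds). Time passes only in rows, so rows that repeat a pose let the fingers close, or fill a call up. It gives the time, the measured TCP pose, the force and the opening at its end, in the units of the state.
- ctrl.state(): the state, without advancing time (a new reading comes with each control period).
- ctrl.grab_frame(name): name is "scene" or "side" or "wrist"; returns (picture, depth): 480x640x3 uint8, red, green, blue; 480x640 float32, mm along the optical axis (not along the pixel's ray), 0 where there is no reading.
- ctrl.calibration(name): a dict with "fovy" (degrees; the focal length in pixels is half the picture's height over the tangent of half this angle, whatever the lens; pixels are square), "cx", "cy" (the principal point, pixels), "position" and "attitude" of the camera in the world; the wrist camera has in their place "tool_from_camera" (4x4, takes a point from camera to tool coordinates, whose origin is the TCP and whose axes are the tool frame's). Camera axes: x right, y up, looking along -z (the intrinsics and any distortion apply to the point x, -y, -z); pixel columns grow to the right and rows downward; lengths in mm; the calibration is good to about 2 mm. A picture is of the moment at which its call begins: read the wrist's pose just before it. calibration takes no time and is no camera call.
- ctrl.finish_job(): hands the job in, once; it reports no verdict.
Trained networks look in the newest picture that a camera, given by its name, has taken for a name from the list of things; names that differ only in an ending like _2 or _b are one class to them, and where a whole thing is asked for, a point or a joint stands for the part that bears it (a point fixed in the world has none). Each returns a list of dicts, best first, with "p" (0 to 1); they miss things now and then, are a little off and sometimes report something else, mostly with a low value. They report only what shows in the picture. A call takes as long as a camera call. They do not tell look-alikes from the thing itself.
- ctrl.masks_of(label, camera): "mask" (480x640 bool, what is visible of it).
- ctrl.mark_of(label, camera): "centre" ([x, y, z] in mm, in world coordinates, good to about 4 mm: a listed point, or the origin of a listed thing).
The state is a dict: "time_s": time; "qpos": joint angles; "joint_vel": joint speeds; "joint_efforts": joint torques, N m; "ee_pos": TCP position; "tool_rot": TCP orientation; "wrist_force": force on the tool from outside, world axes, zero at the start; "ft_torque": the same for the moment, N m; "gripper_width": finger opening in mm.
Only numpy, scipy, OpenCV 4.12 (cv2) and the standard library are available. Lean on these libraries where they do the work, as an engineer would, in place of code of your own. Each camera call takes 0.05 s, during which the arm holds its last target.

## Task

Take the slim round brush (the one with the thin barrel) from the rest block and fit it to the air styler that leans in the stand: push its foot into the handle, past the latch, until it is fully home with its collar closed down on the handle's rim, then let go of it. The drive tang at the bottom of the handle seldom lines up at first, so feel for it by turning the brush under light pressure rather than forcing it, and leave the other heads, the bowl and the bottle where they are.

Things in the scene. Friction and masses are not known exactly. Their poses are not given: they have to be found in the camera images.
- slim_mid (a point): Slim round brush to be fitted: rigid, 134 mm long, upright, foot down, in a well of the rest block. Point on its axis 67 mm above the foot's end; z runs from foot to grip tip. Going up from the foot's end: foot 0-30 mm; collar 38 mm wide 30-38; metal barrel 30 mm wide 38-98, soft bristles to 38 mm; black grip tip 26 mm wide 98-134, to be gripped from above, fingers along the axis.
- slim_tip (a point): Centre of the end of the slim brush's foot, same axes as slim_mid. The foot is a grey tube 28 mm wide, 30 mm long, its end bevelled 1.2 mm. Across its end runs a cross slot: two slots, along x and y of this frame, each 7 mm wide, 7 mm deep, 24 mm long. A latch groove 8 mm wide, 24 mm diameter, is centred 16 mm above the end.
- mouth (a point): Centre of the rim of the air styler's socket, at the handle's upper end; z points out of the socket along the handle, up and towards the side it leans to. Rim 45 mm wide outside. The opening, 36 mm wide, narrows by a bevel to the 30 mm bore about 3 mm inside, 1 mm clearance all round the foot. Bore 30.5 mm deep from rim to flat floor.
- seat (a point): Centre of the socket's floor, axes as mouth. A steel drive tang stands across it: a bar 21 mm long, 4 mm thick, 6 mm high, square top, held stiffly by the motor at any angle, which cannot be read here. The foot stops on it 6 mm short of home until the brush is turned about its axis so that a slot is within about 8 degrees of it (slots repeat every 90 degrees) and is pushed on down to the floor.
- clip (a joint): Lean of the handle in its stand from upright, rad, about 0.40 to 0.60 (23 to 34 degrees), held by a stiff friction pivot. The handle leans to the -x side of the stand: towards the robot and to its right.
- stand: The styler's weighted stand, dark metal, fixed: a round base 170 mm across and 18 mm thick, two uprights 8 mm thick at 33 mm either side (its y) up to 143 mm height, the clip's pivot between them at 120 mm height. Origin under the centre of the base.
- styler: The air styler's off-white handle, 175 mm long, 40 to 45 mm wide, held in the clip; origin at its lower end, z along it to the mouth. Four spring latch balls stand in its bore 14.5 mm below the rim: they resist with about 10 N from 11 to 15 mm of insertion, then rub with up to 7 N, and snap into the foot's groove when it is home. Keep the push under 35 N.
- rack: The rest block, grey, fixed, 85 by 265 by 30 mm high, with three round wells 32.5 mm wide, 22 mm deep, at -90, 0 and 90 mm along its y, in which the three heads stand in any order. Origin under its centre.
- fat_mid (a point): The fat round brush head in another well, to be left there: same foot, collar, length and grip tip as the slim one, but a barrel of 50 mm diameter with bristles out to 58 mm. Point on its axis 67 mm above its foot's end.
- nozzle_mid (a point): The flat blowing nozzle in another well, to be left there: same foot and collar, 98 mm tall, spreading to a mouth 68 by 14 mm at the top. Point on its axis 49 mm above its foot's end.
- bowl_mid (a point): Black tinting bowl, 116 mm across, 55 mm high, on the counter; to be left alone. Point half-way up its axis.
- bottle_mid (a point): White bottle, 58 mm diameter, 120 mm tall, standing on the counter; to be left alone. Point half-way up its axis.
Not all that is in view belongs to the job. Of the things like the part that bears slim_mid, leave any that is green or purple; of the rest the smaller one is meant.

How it is judged (in metres and radians):
On the way, in this order (a step that is already met when the one before it is completed fails the run):
1. the slim brush is lifted out of its well (z of slim_tip in the frame of rack above 0.05 m), for 0.1 s.
2. its foot is in the styler's mouth, in line with the handle (z of slim_tip in the frame of mouth below -0.012 m and distance between slim_tip and seat below 0.02 m and angle between the z axis of slim_tip and the z axis of mouth, either way round below 0.12 rad), for 0.05 s.
At the end, for the whole second after the job is handed in: The slim brush is released, fully home in the styler: its foot's end within 2.2 mm of the socket floor along the axis, 3 mm in all, in line within 4 degrees; the fat brush, nozzle, bowl and bottle are within 30 mm of where they stood (distance between slim_tip and seat below 0.003 m and z of slim_tip in the frame of seat below 0.0022 m and angle between the z axis of slim_tip and the z axis of mouth, either way round below 0.07 rad and distance of each of fat_mid, nozzle_mid, bowl_mid, bottle_mid from where it was at the start of the episode below 0.03 m); the robot touches nothing.
It fails at once if the styler is rammed (contact forces adding up to over 120 N) (contact force between styler and anything else above 120 N).
It fails at once if another head, the bowl or the bottle is disturbed (distance of any of fat_mid, nozzle_mid, bowl_mid, bottle_mid from where it was at the start of the episode above 0.03 m).
It also fails if it takes over 58 s, if anything falls off the work surface, if the arm or the gripper's body presses on something with over 40 N, if the wrist force passes 120 N, or if a joint passes its speed limit or range.

## Working session

There is one attempt and no reset: what is moved stays moved. The work goes in short steps, Python scripts to look and compute and a tool call to move; the robot and the scene stay as the last step left them, time stands still between calls to the robot, and variables do not carry over. Pictures are saved under pics/ and viewed, and the job is handed in when it is done.

Besides the shell and the picture viewer there is one more tool, called after "Emit:" as name(argument=value, ...), one argument or row to a line, values as JSON. jog_arm: Moves the arm, as the interface text tells. Its arguments: {"type":"object","properties":{"plan":{"type":"array","items":{"type":"array","items":{"type":"number"}}},"squeeze":{"type":"number"}},"required":["plan"]}

```bash
ls; mkdir -p pics; cat > look.py <<'E'
import sys,cv2,json
from rig import ctrl
import numpy as np
np.set_printoptions(precision=4,suppress=True)
E
python3 - <<'E'
from look import *
print(ctrl.state())
for c in ["scene","side","wrist"]:
    im,d=ctrl.grab_frame(c)
    cv2.imwrite(f"pics/{c}0.png",im[:,:,::-1]); np.savez(f"pics/{c}0.npz",im=im,d=d)
    print(c,ctrl.calibration(c))
    for l in ["slim_mid","slim_tip","mouth","seat","stand","styler","rack","fat_mid","nozzle_mid","bowl_mid","bottle_mid"]:
        if c=="wrist" : continue
        print(l,[(np.round(r["centre"],1),round(r["p"],2)) for r in ctrl.mark_of(l,c)])
print(ctrl.state()["time_s"])
E
```

```text
pics
{'time_s': 0.0, 'qpos': array([ 0.993 ,  0.2766,  1.5061, -0.    ,  1.3607, -0.121 ]), 'joint_vel': array([ 0.0004,  0.0001,  0.001 ,  0.0005, -0.0002,  0.0016]), 'joint_efforts': array([ -0.0003, -40.4598, -23.7225,   0.07  ,   0.0342,  -0.0001]), 'ee_pos': array([253.3434, 515.5921, 223.6023]), 'tool_rot': array([[ 0.4411,  0.8975, -0.001 ],
       [ 0.8975, -0.4411, -0.0015],
       [-0.0018, -0.0002, -1.    ]]), 'wrist_force': array([ 0.198 , -0.6136, -0.381 ]), 'ft_torque': array([ 0.0339, -0.0357,  0.0276]), 'gripper_width': 94.29349864349636}
scene {'fovy': 48.93631935925822, 'cx': 325.4148851866807, 'cy': 239.16774173252156, 'position': array([1221.0182,  244.0071,  764.078 ]), 'attitude': array([[-0.2654, -0.6568,  0.7058],
       [ 0.9641, -0.1802,  0.1949],
       [-0.0008,  0.7322,  0.681 ]])}
slim_mid [(array([369. ,  49.1, 101.6]), 0.97), (array([408.9, 132.8,  98.1]), 0.94), (array([441.1,  -8.9,  71.5]), 0.69), (array([517.1, 128.4,  70.3]), 0.65)]
slim_tip [(array([517.5, 125.8,   8.7]), 0.96), (array([373.6,  49. ,   1.7]), 0.85), (array([438.5,  -8.2,  -0.9]),
[... 1301 characters left out ...]
1)]
stand [(array([ 650.4, -252.6,    0.9]), 0.61)]
styler [(array([ 689.5, -229.7,   48.5]), 0.63)]
rack [(array([530.8, 214.8,  -1.3]), 0.82)]
fat_mid [(array([533.3, 213.1,  75.4]), 0.87), (array([548.7, 305.9,  58.9]), 0.32)]
nozzle_mid [(array([549.3, 304.2,  56. ]), 0.77)]
bowl_mid [(array([741.3,  39.8,  26. ]), 0.74)]
bottle_mid [(array([728.7, 200.7,  55.2]), 0.85)]
wrist {'fovy': 61.20491338934584, 'cx': 317.3671719572375, 'cy': 245.9678959218378, 'tool_from_camera': array([[   1.    ,   -0.    ,    0.0002,   -0.4892],
       [   0.    ,   -0.9739,   -0.2271,  -66.2519],
       [   0.0002,    0.2271,   -0.9739, -159.8752],
       [   0.    ,    0.    ,    0.    ,    1.    ]])}
1.25
```

View pics/scene0.png

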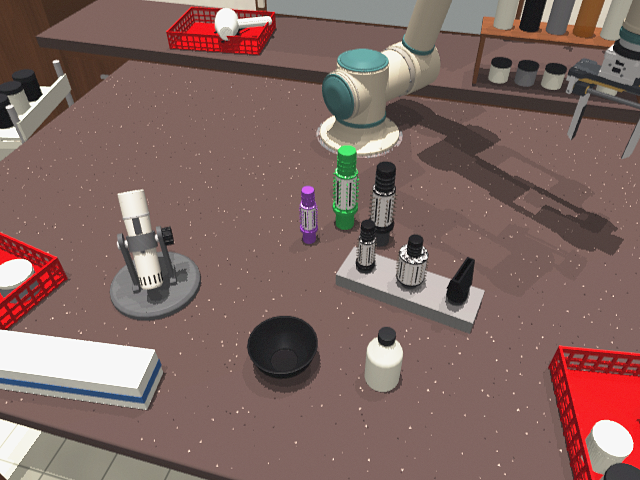

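View pics/side0.png

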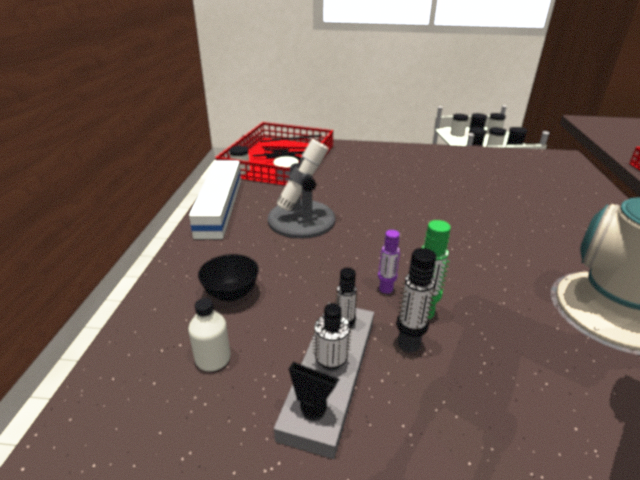

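Slim-brush look-alikes in the scene picture are purple (308,215), green (346,190), the big black/white brush (383,200) and the one in the rack (366,247). Green and purple are excluded. The rack one is the smaller of the other two and it stands in a well, so that is my choice. Next I check a crop and measure precisely.

```bash
cat >> look.py <<'E'
def cloud(c,d,cal=None):
    k=cal or ctrl.calibration(c)
    f=240/np.tan(np.radians(k["fovy"]/2))
    v,u=np.mgrid[0:480,0:640]
    P=np.stack([(u-k["cx"])/f*d,-(v-k["cy"])/f*d,-d],-1)
    if "position" in k: return P@k["attitude"].T+k["position"]
    s=ctrl.state(); T=k["tool_from_camera"]
    return (P@T[:3,:3].T+T[:3,3])@s["tool_rot"].T+s["ee_pos"]
E
python3 - <<'E'
from look import *
ims=[]
for c,r in (("scene",(205,290,330,420)),("side",(250,340,300,450))):
    z=np.load(f"pics/{c}0.npz"); im=z["im"]; P=cloud(c,z["d"])
    a,b,x0,x1=r
    ims.append(cv2.resize(im[a:b,x0:x1],(400,300),interpolation=cv2.INTER_CUBIC))
    near=(np.hypot(P[...,0]-517.5,P[...,1]-127)<30)&(z["d"]>0)
    for lo,hi in ((20,40),(40,46),(50,100),(110,136),(136,160)):
        Q=P[near&(P[...,2]>lo)&(P[...,2]<hi)]
        if len(Q): print(c,lo,hi,len(Q),Q.mean(0),Q.min(0),Q.max(0))
    # styler
    ms=ctrl.masks_of("styler",c); 
    ctrl_m=ms[0]["mask"]; print("p",ms[0]["p"],ctrl_m.sum()); np.save(f"pics/m_{c}.npy",ctrl_m)
    v,u=np.where(ctrl_m); print(v.min(),v.max(),u.min(),u.max())
    z0,z1,u0,u1=max(v.min()-20,0),v.max()+30,u.min()-30,u.max()+30
    cr=im[z0:z1,u0:u1].copy(); 
    ims.append(cv2.resize(cr,(400,300),interpolation=cv2.INTER_CUBIC))
cv2.imwrite("pics/crop1.png",np.vstack([np.hstack(ims[:2]),np.hstack(ims[2:])])[:,:,::-1])
E
```

```text
scene 20 40 319 [526.3104 128.0892  29.9163] [493.7337  97.0879  20.6892] [546.898  156.8105  39.8026]
scene 40 46 64 [528.8625 129.4946  43.7043] [512.8326 110.1978  40.0167] [537.0893 146.8407  45.9977]
scene 50 100 345 [527.1072 130.1361  75.6699] [508.2229 109.0492  50.4585] [535.0631 147.0902  99.9636]
scene 110 136 151 [525.9216 129.6878 123.2291] [515.1351 115.1793 110.1091] [531.8926 141.5367 135.2656]
scene 136 160 131 [519.4649 128.667  141.127 ] [504.1141 115.3827 136.0812] [530.3494 140.4841 144.644 ]
p 0.62 2072
190 289 117 162
side 20 40 129 [496.9614 132.778   30.5116] [488.093  106.279   20.7547] [507.7757 153.5523  39.547 ]
side 40 46 19 [502.8606 136.7394  43.9186] [497.5125 124.9768  41.3204] [509.0924 142.6648  45.84  ]
side 50 100 370 [513.4544 137.6709  78.9532] [498.0469 118.8879  50.4449] [534.5833 145.6468  99.9394]
side 110 136 203 [516.3154 136.061  123.1727] [503.2074 124.0569 110.3272] [529.5942 140.5852 135.5966]
side 136 160 164 [516.1888 130.6415 141.5923] [504.2515 115.7328 136.0125] [528.4395 140.6641 144.3328]
p 0.83 1005
140 210 278 327
```

View pics/crop1.png

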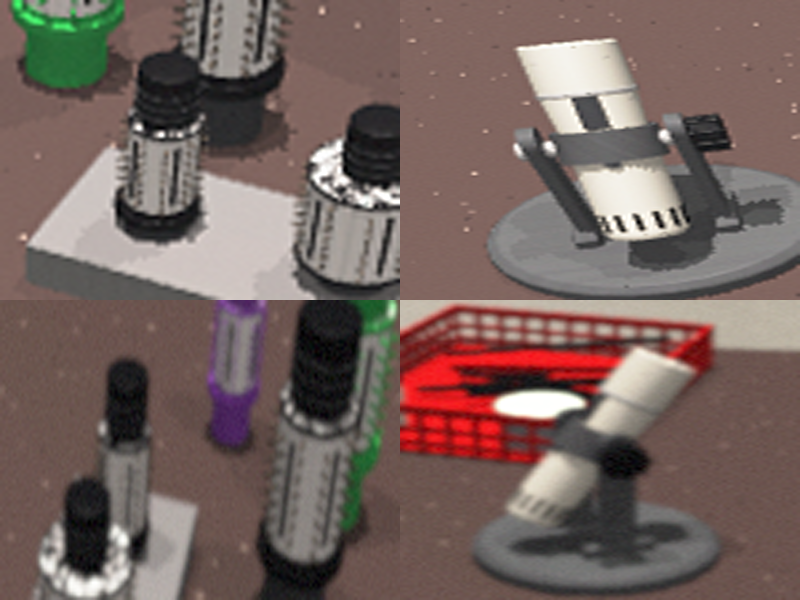

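Emit:
jog_arm(
  plan=[
    [1,-0.6,1.0,-0.8,0,0,0.4],
    [1,-1.4,2.4,-1.2,0,0,0.8],
    [1,-2.2,3.8,-1.3,0,0,1.3],
    [1,-3.0,5.3,-1.3,0,0,1.8],
    [1,-3.8,6.7,-1.3,0,0,2.35],
  ],
  squeeze=30,
)

```text
time_s: 1.85
ee_pos: [384.7, 323.7, 263.9]
tool_rot: [[0.708, 0.706, 0.001], [0.706, -0.708, 0.001], [0.001, 0.0, -1.0]]
wrist_force: [0.5, -0.1, 0.5]
gripper_width: 94.0
```

```bash
cat >> look.py <<'E'
def delta(p,R=None):
    s=ctrl.state(); d=s["tool_rot"].T@(np.array(p)-s["ee_pos"])/30
    from scipy.spatial.transform import Rotation as Ro
    r=np.zeros(3)
    if R is not None: r=np.degrees(Ro.from_matrix(s["tool_rot"].T@np.array(R)).as_rotvec())/8
    print("t",s["time_s"],"pos",s["ee_pos"],"q",s["qpos"],"w",s["gripper_width"],"F",s["wrist_force"]);print(s["tool_rot"]); print("delta",d,r)
    return d,r
RD=np.array([[.7071,.7071,0],[.7071,-.7071,0],[0,0,-1]])
E
python3 -c "
from look import *
delta([517.3,128.3,230],RD)"
```

```text
t 1.85 pos [384.6997 323.6501 263.9365] q [ 0.561   0.1445  1.5813 -0.0001  1.4144 -0.2225] w 94.0092387822428 F [ 0.4539 -0.0947  0.5143]
[[ 0.7085  0.7058  0.0013]
 [ 0.7058 -0.7085  0.0007]
 [ 0.0014  0.0004 -1.    ]]
delta [-1.4658  7.7322  1.1323] [ 0.0029 -0.01   -0.0137]
```

Emit:
jog_arm(
  plan=[
    [1,-0.3,1.5,0,0,0,0],
    [1,-0.6,3.1,0,0,0,0],
    [1,-0.9,4.7,0,0,0,0],
    [1,-1.2,6.3,0.3,0,0,0],
    [1,-1.47,7.73,0.8,0,0,0],
  ],
)

```text
time_s: 2.35
ee_pos: [519.1, 126.2, 240.9]
tool_rot: [[0.709, 0.705, 0.005], [0.705, -0.709, 0.001], [0.004, 0.003, -1.0]]
wrist_force: [0.8, -0.4, 0.2]
gripper_width: 94.1
```

```bash
python3 - <<'E'
from look import *
delta([517.3,128.3,128],RD)
im,d=ctrl.grab_frame("wrist"); cv2.imwrite("pics/w1.png",im[:,:,::-1]); 
P=cloud("wrist",d)
n=(np.hypot(P[...,0]-517.5,P[...,1]-127)<25)&(d>0)
for lo,hi in ((110,136),(139,160)):
    Q=P[n&(P[...,2]>lo)&(P[...,2]<hi)]
    if len(Q): print(lo,len(Q),Q.mean(0),Q.min(0),Q.max(0))
print([(r["centre"],r["p"]) for r in ctrl.mark_of("slim_mid","wrist")])
E
```

```text
t 2.35 pos [519.0709 126.2021 240.8961] q [ 0.1079  0.2024  1.5647  0.0005  1.3695 -0.6749] w 94.10045063670012 F [ 0.8347 -0.4427  0.2384]
[[ 0.709   0.7052  0.0048]
 [ 0.7052 -0.709   0.001 ]
 [ 0.0041  0.0027 -1.    ]]
delta [-0.0079 -0.1014  3.7629] [ 0.0194 -0.0293 -0.0193]
110 321 [510.8163 127.4643 124.5946] [503.8992 107.7582 110.0706] [529.5496 133.9304 135.9715]
139 62 [516.7468 119.4148 139.2949] [507.5446 111.5618 139.0027] [526.4046 131.1913 140.13  ]
[([513.5, 127.3, 72.4], 0.82), ([441.6, -10.6, 67.1], 0.66), ([369.2, 53.1, 95.6], 0.56)]
```

View pics/w1.png

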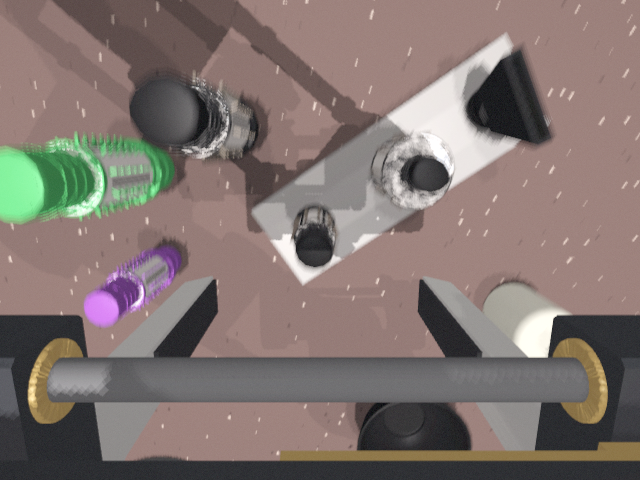

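Emit:
jog_arm(
  plan=[
    [1,0,-0.1,0.4,0,0,0],
    [1,0,-0.1,0.8,0,0,0],
    [1,0,-0.1,1.2,0,0,0],
    [1,0,-0.1,1.2,0,0,0],
    [1,0,-0.1,1.2,0,0,0],
  ],
)

```text
time_s: 2.95
ee_pos: [516.6, 126.4, 201.8]
tool_rot: [[0.712, 0.702, -0.001], [0.702, -0.712, -0.002], [-0.002, 0.001, -1.0]]
wrist_force: [-0.3, 0.6, 0.5]
gripper_width: 93.6
```

```bash
python3 - <<'E'
from look import *
delta([517.3,128.3,128],RD)
im,d=ctrl.grab_frame("wrist"); cv2.imwrite("pics/w2.png",im[:,:,::-1]); 
P=cloud("wrist",d)
n=(np.hypot(P[...,0]-517.5,P[...,1]-127)<25)&(d>0)
for lo,hi in ((110,136),(138,160)):
    Q=P[n&(P[...,2]>lo)&(P[...,2]<hi)]
    if len(Q): print(lo,len(Q),Q.mean(0),Q.min(0),Q.max(0))
# tool-frame x midline of tip
s=ctrl.state(); L=(P-s["ee_pos"])@s["tool_rot"]
Q=L[n&(P[...,2]>110)]; print("tool",np.percentile(Q,[1,50,99],axis=0))
print([(r["centre"],r["p"]) for r in ctrl.mark_of("slim_mid","wrist")])
E
```

```text
t 2.95 pos [516.5899 126.4173 201.8341] q [ 0.1104  0.226   1.6323 -0.0019  1.2845 -0.6678] w 93.57607899124338 F [-0.2658  0.6456  0.5317]
[[ 0.7118  0.7024 -0.001 ]
 [ 0.7024 -0.7118 -0.0019]
 [-0.002   0.0007 -1.    ]]
delta [ 0.0659 -0.0297  2.461 ] [ 0.0049  0.0145 -0.0477]
110 380 [508.5575 134.3094 124.9498] [502.1779 116.6558 110.3016] [525.8871 140.5122 135.9791]
138 1506 [514.9414 127.6568 141.615 ] [502.6262 114.459  138.0289] [528.2365 140.0038 144.1634]
tool [[ -11.606   -24.6034 -114.5227]
 [   1.1996  -20.1393 -104.4104]
 [  15.4006    8.0806   86.1696]]
[([367.8, 50.9, 94.7], 0.91), ([518.3, 127.0, 73.4], 0.64), ([442.9, -6.1, 67.4], 0.56)]
```

View pics/w2.png

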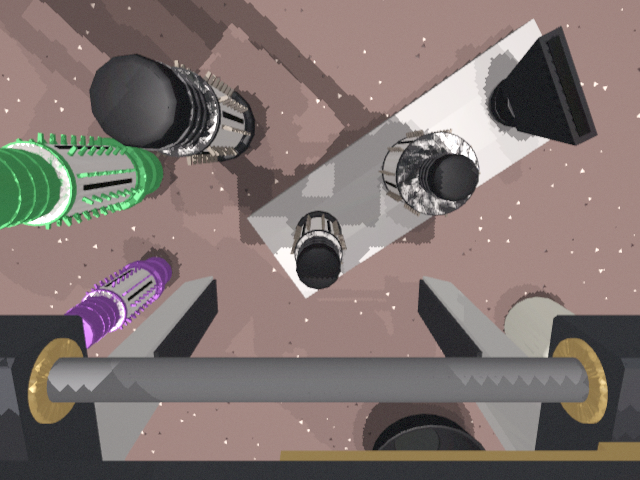

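Slim brush stands at (320,255) in the wrist view, between the open fingers. Descending and gripping.

Emit:
jog_arm(
  plan=[
    [1,0.02,-0.05,0.6,0,0,0],
    [1,0.02,-0.05,1.3,0,0,0],
    [1,0.02,-0.05,2.0,0,0,0],
    [1,0.02,-0.05,2.46,0,0,0],
    [1,0.02,-0.05,2.46,0,0,0],
  ],
)

```text
time_s: 3.55
ee_pos: [515.5, 127.7, 127.5]
tool_rot: [[0.712, 0.702, -0.002], [0.702, -0.712, -0.002], [-0.003, -0.0, -1.0]]
wrist_force: [-0.4, -0.0, -0.6]
gripper_width: 93.8
```

Emit:
jog_arm(
  plan=[
    [-1,0,0,0.05,0,0,0],
    [-1,0,0,0.05,0,0,0],
    [-1,0,0,0.05,0,0,0],
    [-1,0,0,0.05,0,0,0],
    [-1,0,0,0.05,0,0,0],
  ],
  squeeze=40,
)

```text
time_s: 4.05
ee_pos: [515.7, 127.7, 126.4]
tool_rot: [[0.712, 0.702, -0.002], [0.702, -0.712, -0.002], [-0.003, 0.0, -1.0]]
wrist_force: [0.1, -0.7, 1.2]
gripper_width: 57.6
```

Emit:
jog_arm(
  plan=[
    [-1,0,0,0,0,0,0],
    [-1,0,0,0,0,0,0],
    [-1,0,0,0,0,0,0],
    [-1,0,0,0,0,0,0],
    [-1,0,0,0,0,0,0],
  ],
  squeeze=40,
)

```text
time_s: 4.55
ee_pos: [515.8, 127.7, 126.4]
tool_rot: [[0.712, 0.702, -0.001], [0.702, -0.712, -0.002], [-0.002, 0.0, -1.0]]
wrist_force: [0.8, 0.2, 0.1]
gripper_width: 25.6
```

Emit:
jog_arm(
  plan=[
    [-1,0,0,0,0,0,0],
    [-1,0,0,0,0,0,0],
    [-1,0,0,-0.1,0,0,0],
    [-1,0,0,-0.3,0,0,0],
    [-1,0,0,-0.6,0,0,0],
  ],
  squeeze=40,
)

```text
time_s: 5.05
ee_pos: [515.4, 127.7, 144.6]
tool_rot: [[0.712, 0.702, -0.003], [0.702, -0.712, -0.002], [-0.003, -0.0, -1.0]]
wrist_force: [-0.0, 0.4, -1.2]
gripper_width: 25.6
```

Emit:
jog_arm(
  plan=[
    [-1,0,0,-1,0,0,0],
    [-1,0,0,-2.3,0,0,0],
    [-1,0,0,-3.6,0,0,0],
    [-1,0,0,-5,0,0,0],
    [-1,0,0,-5.5,0,0,0],
  ],
)

```text
time_s: 5.55
ee_pos: [517.6, 128.3, 315.2]
tool_rot: [[0.712, 0.702, 0.006], [0.702, -0.712, -0.001], [0.004, 0.005, -1.0]]
wrist_force: [0.6, -0.4, -0.7]
gripper_width: 25.6
```

```bash
python3 - <<'E'
from look import *
from scipy.optimize import least_squares
m0=np.array([604,-285,193.5]); a0=np.array([-85.5,-55.4,144]);a0/=np.linalg.norm(a0)
Qs={}
for c in ("scene","side"):
    z=np.load(f"pics/{c}0.npz"); P=cloud(c,z["d"]); im=z["im"].astype(int)
    L=P-m0; t=L@a0; r=np.linalg.norm(L-t[...,None]*a0,axis=-1)
    bright=(im.min(-1)>120)
    k=bright&(z["d"]>0)&(t<15)&(t>-185)&(r<40)
    Qs[c]=P[k]; print(c,k.sum(),t[k].min(),t[k].max(), np.percentile(t[k],[1,99]))
    print([(r["p"],np.round(r["centre"],1)) for r in []])
def res(x,Q,hold=None):
    a=np.array([x[2],x[3],1]);a/=np.linalg.norm(a)
    m=np.array([x[0],x[1],193.5])
    L=Q-m; t=L@a; r=np.linalg.norm(L-t[:,None]*a,axis=1)
    return r-(22.5+t*2.5/175)
for nm,Q in list(Qs.items())+[("both",np.vstack(list(Qs.values())))]:
    f=least_squares(res,[604,-285,a0[0]/a0[2],a0[1]/a0[2]],args=(Q,),loss="soft_l1",f_scale=2)
    x=f.x;a=np.array([x[2],x[3],1]);a/=np.linalg.norm(a)
    e=res(x,Q); t=(Q-[x[0],x[1],193.5])@a
    print(nm,len(Q),x[:2],"a",a,"lean",np.arccos(a[2]),"az",np.degrees(np.arctan2(a[1],a[0])),"med|e|",np.median(abs(e)),"t",np.percentile(t,[.2,1,99,99.8]))
E
```

```text
scene 1890 -174.1240802232408 1.298705850746193 [-171.687    -0.0922]
[]
side 766 -173.59886919510657 1.9358210467686785 [-170.9377    1.2857]
[]
scene 1890 [ 603.6464 -281.9955] a [-0.4708 -0.2986  0.8302] lean 0.5914081807421626 az -147.61160391249817 med|e| 1.0046615621813881 t [-172.4508 -170.6513    1.0402    1.6845]
side 766 [ 604.1714 -283.6092] a [-0.4721 -0.2984  0.8295] lean 0.5925809853521338 az -147.71037978908083 med|e| 1.137096681302845 t [-171.6247 -170.0779    1.7643    2.2052]
both 2656 [ 603.7363 -282.6263] a [-0.4707 -0.2991  0.83  ] lean 0.5916055970715063 az -147.56525777094532 med|e| 1.1007150574878821 t [-172.5376 -170.5371    1.3785    2.0677]
```

```bash
python3 - <<'E'
from look import *
from scipy.spatial.transform import Rotation as Ro
s=ctrl.state(); q=s["qpos"]
R=lambda a,b,c,d,e:(Ro.from_euler("ZYZYZ",[a,b,c,d,e+np.pi])).as_matrix()
print(R(q[0],q[1]+q[2],q[3],q[4],q[5])-s["tool_rot"])
a=np.array([-.471,-.299,.830]);a/=np.linalg.norm(a)
for j1 in (-.7,-.9):
  for phi in (1.5,1.9):
    for yaw in np.arange(0,360,30):
        # x axis: horizontal ref rotated
        h=np.array([np.cos(np.radians(yaw)),np.sin(np.radians(yaw)),0]); h-=a*(a@h); h/=np.linalg.norm(h)
        T=np.stack([h,np.cross(-a,h),-a],1)
        M=Ro.from_euler("ZY",[j1,phi]).as_matrix().T@T
        e=Ro.from_matrix(M).as_euler("ZYZ")
        print(j1,phi,yaw,np.round([e[0],e[1],(e[2]-np.pi+np.pi)%(2*np.pi)-np.pi],2)) if yaw%60==0 else 0
E
```

```text
Traceback (most recent call last):
  File "scipy/spatial/transform/_rotation.pyx", line 1413, in scipy.spatial.transform._rotation.Rotation.from_euler
ValueError: Expected axis specification to be a non-empty string of upto 3 characters, got ZYZYZ
```

```bash
cat >> look.py <<'E'
from scipy.spatial.transform import Rotation as Ro
def TR(a,yaw):
    h=np.array([np.cos(np.radians(yaw)),np.sin(np.radians(yaw)),0]); h-=a*(a@h); h/=np.linalg.norm(h)
    return np.stack([h,np.cross(-a,h),-a],1)
A=np.array([-.471,-.299,.830]);A/=np.linalg.norm(A)
E
python3 - <<'E'
from look import *
s=ctrl.state(); q=s["qpos"]
M=(Ro.from_euler("ZY",[q[0],q[1]+q[2]])*Ro.from_euler("ZYZ",[q[3],q[4],q[5]+np.pi])).as_matrix()
print(np.abs(M-s["tool_rot"]).max())
for j1 in (-.7,-.9):
  for phi in (1.5,1.9):
    for yaw in range(-180,180,60):
        M=Ro.from_euler("ZY",[j1,phi]).as_matrix().T@TR(A,yaw)
        e=Ro.from_matrix(M).as_euler("ZYZ")
        print(j1,phi,yaw,np.round([e[0],e[1],e[2]%(2*np.pi)-np.pi],2))
E
```

```text
2.7929047963226594e-16
-0.7 1.5 -180 [0.56 1.46 2.52]
-0.7 1.5 -120 [0.56 1.46 1.3 ]
-0.7 1.5 -60 [0.56 1.46 0.33]
-0.7 1.5 0 [ 0.56  1.46 -0.62]
-0.7 1.5 60 [ 0.56  1.46 -1.84]
-0.7 1.5 120 [ 0.56  1.46 -2.81]
-0.7 1.9 -180 [0.63 1.13 2.29]
-0.7 1.9 -120 [0.63 1.13 1.07]
-0.7 1.9 -60 [0.63 1.13 0.1 ]
-0.7 1.9 0 [ 0.63  1.13 -0.86]
-0.7 1.9 60 [ 0.63  1.13 -2.07]
-0.7 1.9 120 [ 0.63  1.13 -3.05]
-0.9 1.5 -180 [0.59 1.57 2.35]
-0.9 1.5 -120 [0.59 1.57 1.14]
-0.9 1.5 -60 [0.59 1.57 0.16]
-0.9 1.5 0 [ 0.59  1.57 -0.79]
-0.9 1.5 60 [ 0.59  1.57 -2.01]
-0.9 1.5 120 [ 0.59  1.57 -2.98]
-0.9 1.9 -180 [0.63 1.24 2.12]
-0.9 1.9 -120 [0.63 1.24 0.91]
-0.9 1.9 -60 [ 0.63  1.24 -0.07]
-0.9 1.9 0 [ 0.63  1.24 -1.02]
-0.9 1.9 60 [ 0.63  1.24 -2.24]
-0.9 1.9 120 [0.63 1.24 3.07]
```

```bash
python3 - <<'E'
from look import *
M=np.array([603.3,-283,194.3])
delta(M+A*(118.4+60),TR(A,0))
E
```

```text
t 5.55 pos [517.5506 128.2839 315.1919] q [ 0.1137  0.1709  1.4247 -0.0018  1.5401 -0.6649] w 25.556560665991853 F [ 0.5509 -0.4246 -0.6889]
[[ 0.7118  0.7023  0.0061]
 [ 0.7024 -0.7118 -0.0011]
 [ 0.0035  0.0051 -1.    ]]
delta [-10.8335  11.0694  -0.8876] [0.976  4.2263 6.0277]
```

Emit:
jog_arm(
  plan=[
    [-1,-0.8,0.8,-0.1,0.1,0.4,0.6],
    [-1,-1.9,2.0,-0.3,0.2,0.85,1.2],
    [-1,-3.0,3.1,-0.5,0.3,1.3,1.8],
    [-1,-4.2,4.3,-0.5,0.4,1.7,2.4],
    [-1,-5.4,5.5,-0.5,0.5,2.1,3.0],
  ],
)

```text
time_s: 6.05
ee_pos: [517.7, -102.9, 332.1]
tool_rot: [[0.907, 0.361, 0.215], [0.318, -0.924, 0.21], [0.275, -0.122, -0.954]]
wrist_force: [1.2, -0.5, -1.9]
gripper_width: 25.6
```

```bash
python3 - <<'E'
from look import *
M=np.array([603.3,-283,194.3])
delta(M+A*(118.4+60),TR(A,0))
E
```

```text
t 6.05 pos [ 517.6705 -102.8721  332.0501] q [-0.5389  0.0803  1.5331  0.2972  1.4534 -0.918 ] w 25.633011445744028 F [ 1.2198 -0.4703 -1.8909]
[[ 0.9074  0.3612  0.215 ]
 [ 0.3181 -0.9244  0.2103]
 [ 0.2747 -0.1224 -0.9537]]
delta [-2.3327  7.1714 -1.9526] [0.4874 2.1013 3.0129]
```

Emit:
jog_arm(
  plan=[
    [-1,-0.4,1.2,-0.3,0.1,0.4,0.6],
    [-1,-0.9,2.7,-0.7,0.2,0.9,1.3],
    [-1,-1.4,4.3,-1.2,0.3,1.4,2.0],
    [-1,-1.9,5.8,-1.6,0.45,1.9,2.7],
    [-1,-2.33,7.17,-1.95,0.49,2.1,3.01],
  ],
)

```text
time_s: 6.55
ee_pos: [517.6, -339.3, 342.6]
tool_rot: [[0.881, -0.004, 0.472], [-0.164, -0.94, 0.298], [0.443, -0.34, -0.83]]
wrist_force: [0.4, -0.1, -0.1]
gripper_width: 25.5
```

```bash
python3 - <<'E'
from look import *
M=np.array([603.3,-283,194.3])
delta(M+A*(118.4+30),TR(A,0))
E
```

```text
t 6.55 pos [ 517.5963 -339.2575  342.5548] q [-1.0435  0.2357  1.4263  0.593   1.5147 -0.9965] w 25.495560071997875 F [ 0.4442 -0.0845 -0.1105]
[[ 0.8814 -0.0041  0.4724]
 [-0.1639 -0.9405  0.2977]
 [ 0.443  -0.3398 -0.8296]]
delta [ 0.029  -0.0907  1.0608] [ 0.0081 -0.0114 -0.0291]
```

Emit:
jog_arm(
  plan=[
    [-1,0.03,-0.05,0.4,0,0,0],
    [-1,0.03,-0.09,0.8,0,0,0],
    [-1,0.03,-0.09,1.0,0,0,0],
    [-1,0.03,-0.09,1.0,0,0,0],
    [-1,0.03,-0.09,1.0,0,0,0],
  ],
)

```text
time_s: 7.05
ee_pos: [533.0, -326.1, 319.6]
tool_rot: [[0.882, -0.002, 0.472], [-0.161, -0.941, 0.298], [0.443, -0.339, -0.83]]
wrist_force: [0.3, 0.8, -0.8]
gripper_width: 25.5
```

```bash
python3 - <<'E'
from look import *
M=np.array([603.3,-283,194.3])
delta(M+A*(118.4+30),TR(A,0))
S=ctrl.state()
for c in ("scene","side","wrist"):
    im,d=ctrl.grab_frame(c); cv2.imwrite(f"pics/{c}3.png",im[:,:,::-1]); np.savez(f"pics/{c}3.npz",im=im,d=d,p=S["ee_pos"],R=S["tool_rot"])
a=cv2.imread("pics/scene3.png")[120:310,60:280]; b=cv2.imread("pics/side3.png")[60:240,240:460]
cv2.imwrite("pics/c3.png",np.hstack([cv2.resize(a,(400,345),interpolation=2),cv2.resize(b,(400,345),interpolation=2)]))
E
```

```text
t 7.05 pos [ 533.0346 -326.1047  319.5908] q [-1.0078  0.2444  1.4702  0.5971  1.4521 -0.9992] w 25.488642788214776 F [ 0.3291  0.7687 -0.7929]
[[ 0.8817 -0.0015  0.4719]
 [-0.1613 -0.9407  0.2984]
 [ 0.4434 -0.3392 -0.8296]]
delta [-0.0137  0.0637  0.0521] [ 0.0032 -0.0072 -0.0106]
```

View pics/c3.png

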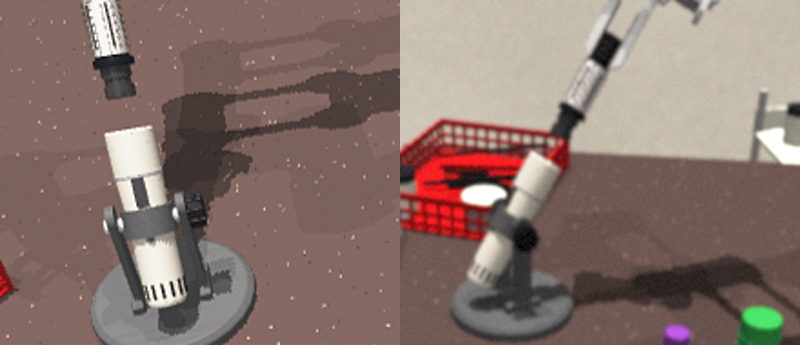

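View pics/wrist3.png

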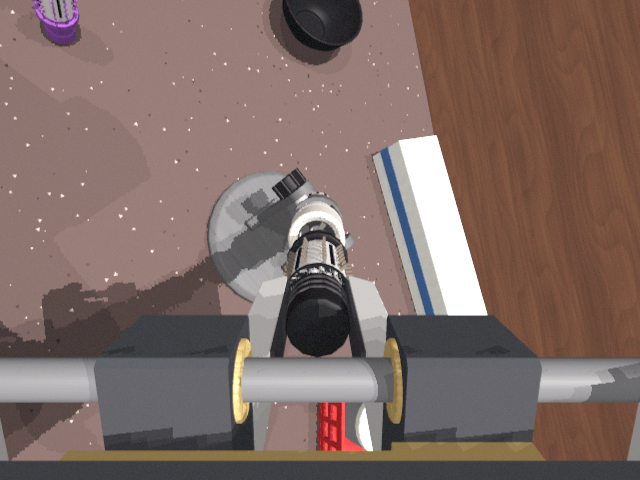

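```bash
python3 - <<'E'
from look import *
from scipy.optimize import least_squares
for c in ("scene","side","wrist"):
    z=np.load(f"pics/{c}3.npz"); d=z["d"]; p=z["p"];R=z["R"]
    if c!="wrist": P=cloud(c,d)
    else: P=cloud(c,d)
    L=(P-p)@R   # tool frame; brush along z; foot end at +118.4
    im=z["im"].astype(int)
    r=np.hypot(L[...,0],L[...,1]); h=118.4-L[...,2]
    ok=(d>0)&(r<32)
    # per-part centre fits in tool frame
    for nm,lo,hi,rad,rm in (("foot",1,10,14,20),("foot2",22,29,14,20),("collar",31,37,19,25),("grip",98,104,13,19),("handle",-150,-32,None,32)):
        k=ok&(h>lo)&(h<hi)&(r<rm)
        if nm=="handle": k&=(im.min(-1)>120)
        Q=L[k]; hh=h[k]
        if len(Q)<15: print(c,nm,len(Q)); continue
        if nm=="handle":
            f=least_squares(lambda x:np.hypot(Q[:,0]-x[0]-x[2]*(hh+30),Q[:,1]-x[1]-x[3]*(hh+30))-(22.5+(hh+30)*2.5/175),[0,0,0,0],loss="soft_l1",f_scale=1.5)
            print(c,nm,len(Q),"at mouth",f.x[:2],"tilt",f.x[2:],"top h",np.percentile(hh,[99,99.8]))
        else:
            f=least_squares(lambda x:np.hypot(Q[:,0]-x[0],Q[:,1]-x[1])-rad,[0,0],loss="soft_l1",f_scale=1)
            print(c,nm,len(Q),f.x)
    k=ok&(h>-15)&(h<12)&(r<17)
    print("foot end h pct",np.percentile(h[k],[0.5,2,5]))
E
```

```text
scene foot 91 [-0.4818 -0.4061]
scene foot2 70 [-0.5978 -0.6984]
scene collar 85 [-0.5521 -0.1975]
scene grip 64 [ 1.5924 -0.4806]
scene handle 1216 at mouth [-0.7184  1.1096] tilt [ 0.003  -0.0024] top h [-32.7214 -32.1722]
foot end h pct [-0.0276  0.1115  0.6338]
side foot 46 [0.617  1.2727]
side foot2 40 [0.3958 1.7927]
side collar 45 [1.0768 2.2087]
side grip 42 [0.7781 0.2956]
side handle 533 at mouth [-0.3837  2.2153] tilt [-0.0058 -0.0064] top h [-32.5131 -32.0741]
foot end h pct [1.2959 1.3758 1.8319]
wrist foot 22 [-0.3169  2.1745]
wrist foot2 0
wrist collar 91 [-0.705   2.3409]
wrist grip 560 [-0.6618  0.7839]
wrist handle 1128 at mouth [-0.9049  6.2347] tilt [0.0148 0.0913] top h [-32.0696 -32.0162]
foot end h pct [1.3736 1.5144 1.7839]
```

Emit:
jog_arm(
  plan=[
    [-1,-0.02,0.04,0.2,0,0,0],
    [-1,-0.02,0.04,0.45,0,0,0],
    [-1,-0.02,0.04,0.7,0,0,0],
    [-1,-0.02,0.04,0.85,0,0,0],
    [-1,-0.02,0.04,0.85,0,0,0],
  ],
)

```text
time_s: 7.7
ee_pos: [544.4, -320.0, 296.9]
tool_rot: [[0.882, -0.003, 0.471], [-0.162, -0.94, 0.299], [0.443, -0.34, -0.83]]
wrist_force: [-0.1, -0.2, -0.7]
gripper_width: 25.3
```

```bash
cat >> look.py <<'E'
E0=np.array([533.03,-326.1,319.59])
def ins():
    s=ctrl.state(); R=s["tool_rot"]; L=(s["ee_pos"]-E0)@np.array([[ 0.8817,-0.0015,0.4719],[-0.1613,-0.9407,0.2984],[0.4434,-0.3392,-0.8296]])
    print("t %.2f"%s["time_s"],"shift",L,"depth~%.1f"%(L[2]-30),"Ftool",s["wrist_force"]@R,"Ttool",s["ft_torque"]@R,"q6 %.3f"%s["qpos"][5],"tilt deg",np.degrees(Ro.from_matrix(TR(A,0).T@R).as_rotvec()))
E
python3 - <<'E'
from look import *
ins()
S=ctrl.state()
for c in ("scene","side"):
    im,d=ctrl.grab_frame(c); cv2.imwrite(f"pics/{c}4.png",im[:,:,::-1]); np.savez(f"pics/{c}4.npz",im=im,d=d,p=S["ee_pos"],R=S["tool_rot"])
a=cv2.imread("pics/scene4.png")[150:250,80:200]; b=cv2.imread("pics/side4.png")[80:180,260:380]
cv2.imwrite("pics/c4.png",np.hstack([cv2.resize(a,(400,345),interpolation=2),cv2.resize(b,(400,345),interpolation=2)]))
E
```

```text
t 7.70 shift [-1.0016  1.9441 26.0358] depth~-4.0 Ftool [-0.3323  0.4513  0.4305] Ttool [-0.3059 -0.3993  0.0109] q6 -1.007 tilt deg [-0.0056  0.0336  0.1605]
```

View pics/c4.png

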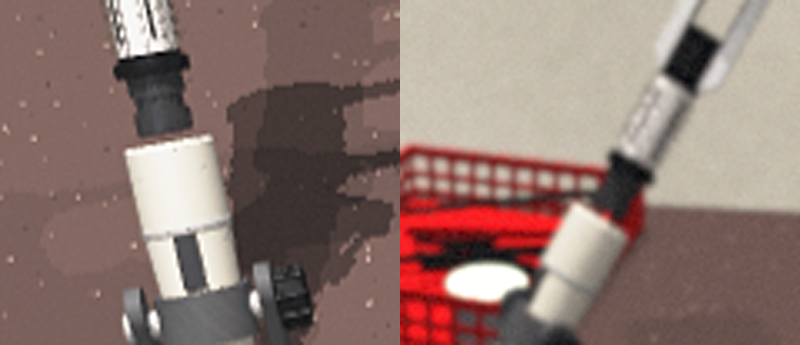

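Both crops show the foot just above the rim and centred on it, so I feed in gently.

Emit:
jog_arm(
  plan=[
    [-1,0,0,0.1,0,0,0],
    [-1,0,0,0.2,0,0,0],
    [-1,0,0,0.3,0,0,0],
    [-1,0,0,0.35,0,0,0],
    [-1,0,0,0.35,0,0,0],
  ],
)

```text
time_s: 8.3
ee_pos: [549.5, -317.2, 288.8]
tool_rot: [[0.882, -0.002, 0.472], [-0.162, -0.941, 0.298], [0.443, -0.339, -0.83]]
wrist_force: [-0.9, -0.5, -1.0]
gripper_width: 25.3
```

```bash
python3 -c "
from look import *
ins()"
```

```text
t 8.30 shift [-0.5772  2.0742 35.9279] depth~5.9 Ftool [-1.105   0.7597  0.2445] Ttool [-0.2654 -0.3805  0.0264] q6 -1.010 tilt deg [-0.052   0.0762  0.1332]
```

Emit:
jog_arm(
  plan=[
    [-1,0,0,0.05,0,0,0],
    [-1,0,0,0.1,0,0,0],
    [-1,0,0,0.15,0,0,0],
    [-1,0,0,0.2,0,0,0],
    [-1,0,0,0.2,0,0,0],
  ],
)

```text
time_s: 8.8
ee_pos: [552.3, -315.3, 283.6]
tool_rot: [[0.882, -0.002, 0.472], [-0.162, -0.941, 0.298], [0.443, -0.34, -0.83]]
wrist_force: [-0.1, -0.3, -1.4]
gripper_width: 25.1
```

```bash
python3 -c "
from look import *
ins()"
```

```text
t 8.80 shift [-0.7383  2.0481 42.192 ] depth~12.2 Ftool [-0.6659  0.7629  1.0056] Ttool [-0.3305 -0.3501 -0.043 ] q6 -1.012 tilt deg [-0.0344  0.0564  0.1405]
```

Emit:
jog_arm(
  plan=[
    [-1,0,0,0.05,0,0,0],
    [-1,0,0,0.1,0,0,0],
    [-1,0,0,0.15,0,0,0],
    [-1,0,0,0.15,0,0,0],
    [-1,0,0,0.15,0,0,0],
  ],
  squeeze=50,
)

```text
time_s: 9.3
ee_pos: [554.0, -314.5, 281.4]
tool_rot: [[0.881, -0.002, 0.472], [-0.161, -0.941, 0.297], [0.444, -0.338, -0.83]]
wrist_force: [-5.1, -1.6, 6.6]
gripper_width: 25.5
```

```bash
python3 -c "
from look import *
ins()"
```

```text
t 9.30 shift [-0.3484  2.0054 45.0103] depth~15.0 Ftool [-1.3037 -0.7071 -8.3337] Ttool [-0.0277 -0.79   -0.0136] q6 -1.013 tilt deg [-0.123   0.0887  0.0601]
```

Emit:
jog_arm(
  plan=[
    [-1,0,0,0.08,0,0,0],
    [-1,0,0,0.16,0,0,0],
    [-1,0,0,0.22,0,0,0],
    [-1,0,0,0.22,0,0,0],
    [-1,0,0,0.22,0,0,0],
  ],
)

```text
time_s: 9.8
ee_pos: [556.7, -313.1, 277.2]
tool_rot: [[0.881, -0.002, 0.473], [-0.16, -0.942, 0.295], [0.445, -0.336, -0.83]]
wrist_force: [-3.9, -2.7, 5.9]
gripper_width: 25.2
```

```bash
python3 -c "
from look import *
ins()"
```

```text
t 9.80 shift [-0.0148  2.1283 50.2159] depth~20.2 Ftool [-0.3947  0.5809 -7.5716] Ttool [-0.0426 -0.7104  0.018 ] q6 -1.014 tilt deg [-0.2095  0.1308  0.0074]
```

Emit:
jog_arm(
  plan=[
    [-1,0,0,0.06,0,0,0],
    [-1,0,0,0.12,0,0,0],
    [-1,0,0,0.18,0,0,0],
    [-1,0,0,0.2,0,0,0],
    [-1,0,0,0.2,0,0,0],
  ],
)

```text
time_s: 10.3
ee_pos: [559.3, -311.4, 272.6]
tool_rot: [[0.881, -0.002, 0.473], [-0.16, -0.942, 0.295], [0.445, -0.335, -0.83]]
wrist_force: [-4.4, -1.8, 3.7]
gripper_width: 25.4
```

```bash
python3 -c "
from look import *
ins()"
```

```text
t 10.30 shift [-0.067   2.0664 55.7209] depth~25.7 Ftool [-1.9703  0.4184 -5.7351] Ttool [ 0.0403 -0.7796  0.0097] q6 -1.016 tilt deg [-0.2285  0.1223 -0.0186]
```

Emit:
jog_arm(
  plan=[
    [-1,0,0,0.03,0,0,0],
    [-1,0,0,0.06,0,0,0],
    [-1,0,0,0.09,0,0,0],
    [-1,0,0,0.09,0,0,0],
    [-1,0,0,0.09,0,0,0],
  ],
)

```text
time_s: 10.8
ee_pos: [559.6, -311.4, 272.5]
tool_rot: [[0.881, -0.001, 0.473], [-0.158, -0.943, 0.293], [0.446, -0.333, -0.831]]
wrist_force: [-11.5, -3.7, 14.0]
gripper_width: 25.4
```

```bash
python3 -c "
from look import *
ins()"
```

```text
t 10.80 shift [ 0.1725  2.1345 55.9476] depth~25.9 Ftool [ -3.3362  -1.1785 -18.135 ] Ttool [ 0.275  -1.2913 -0.0266] q6 -1.017 tilt deg [-0.3513  0.1233 -0.1334]
```

Emit:
jog_arm(
  plan=[
    [-1,0,0,0.05,0,0,0.3],
    [-1,0,0,0.06,0,0,0.6],
    [-1,0,0,0.06,0,0,0.9],
    [-1,0,0,0.06,0,0,1.2],
    [-1,0,0,0.06,0,0,1.2],
  ],
)

```text
time_s: 11.3
ee_pos: [559.9, -311.3, 272.6]
tool_rot: [[0.869, -0.148, 0.473], [-0.313, -0.904, 0.292], [0.385, -0.401, -0.831]]
wrist_force: [-8.1, -1.6, 9.9]
gripper_width: 25.0
```

```bash
python3 -c "
from look import *
ins()"
```

```text
t 11.30 shift [ 0.4317  2.0152 56.0511] depth~26.1 Ftool [ -2.6948  -1.3795 -12.5062] Ttool [ 0.0101 -1.1426  0.0393] q6 -0.849 tilt deg [-0.4065  0.1716  9.4262]
```

Emit:
jog_arm(
  plan=[
    [-1,0,0,0.05,0,0,0.3],
    [-1,0,0,0.06,0,0,0.6],
    [-1,0,0,0.06,0,0,0.9],
    [-1,0,0,0.06,0,0,1.2],
    [-1,0,0,0.06,0,0,1.2],
  ],
)

```text
time_s: 11.8
ee_pos: [560.0, -310.9, 272.5]
tool_rot: [[0.832, -0.29, 0.473], [-0.458, -0.84, 0.291], [0.313, -0.459, -0.832]]
wrist_force: [-10.0, -1.3, 10.2]
gripper_width: 25.7
```

```bash
python3 -c "
from look import *
ins()"
```

```text
t 11.80 shift [ 0.5161  1.6572 56.303 ] depth~26.3 Ftool [ -4.5694  -0.7141 -13.5493] Ttool [-0.1705 -1.1907 -0.0091] q6 -0.681 tilt deg [-0.4284  0.1992 18.98  ]
```

Emit:
jog_arm(
  plan=[
    [-1,0,0,0.05,0,0,0.3],
    [-1,0,0,0.06,0,0,0.6],
    [-1,0,0,0.06,0,0,0.9],
    [-1,0,0,0.06,0,0,1.2],
    [-1,0,0,0.06,0,0,1.2],
  ],
)

```text
time_s: 12.3
ee_pos: [560.5, -310.8, 272.5]
tool_rot: [[0.772, -0.424, 0.473], [-0.591, -0.752, 0.29], [0.233, -0.504, -0.832]]
wrist_force: [-7.9, -2.5, 9.6]
gripper_width: 25.4
```

```bash
python3 -c "
from look import *
ins()"
```

```text
t 12.30 shift [ 0.8618  1.5126 56.6315] depth~26.6 Ftool [ -2.4256   0.3794 -12.4318] Ttool [-0.2933 -0.9291 -0.1471] q6 -0.514 tilt deg [-0.4674  0.2709 28.5204]
```

Emit:
jog_arm(
  plan=[
    [-1,0,0,0.05,0,0,0.3],
    [-1,0,0,0.06,0,0,0.6],
    [-1,0,0,0.06,0,0,0.9],
    [-1,0,0,0.06,0,0,1.2],
    [-1,0,0,0.06,0,0,1.2],
  ],
)

```text
time_s: 12.8
ee_pos: [561.1, -309.7, 270.5]
tool_rot: [[0.691, -0.547, 0.472], [-0.708, -0.643, 0.291], [0.144, -0.536, -0.832]]
wrist_force: [-2.2, 0.6, 0.2]
gripper_width: 25.0
```

```bash
python3 -c "
from look import *
ins()"
```

```text
t 12.80 shift [ 0.291   1.2299 58.864 ] depth~28.9 Ftool [-1.8611  0.704  -1.0362] Ttool [-0.5121 -0.655   0.1126] q6 -0.347 tilt deg [-0.4111  0.2319 38.1504]
```

The foot dropped 2.2 mm and the push fell to about 1 N, so a slot is on the tang. I press straight down from here.

Emit:
jog_arm(
  plan=[
    [-1,0,0,0.04,0,0,0],
    [-1,0,0,0.08,0,0,0],
    [-1,0,0,0.12,0,0,0],
    [-1,0,0,0.14,0,0,0],
    [-1,0,0,0.14,0,0,0],
  ],
)

```text
time_s: 13.3
ee_pos: [562.3, -309.1, 268.4]
tool_rot: [[0.692, -0.547, 0.472], [-0.707, -0.645, 0.29], [0.146, -0.534, -0.833]]
wrist_force: [-8.9, -2.7, 9.0]
gripper_width: 25.1
```

```bash
python3 -c "
from look import *
ins()"
```

```text
t 13.30 shift [ 0.4161  1.3361 61.3582] depth~31.4 Ftool [ -2.9266   1.7222 -12.4786] Ttool [-0.5933 -1.0761 -0.0211] q6 -0.348 tilt deg [-0.4957  0.2519 38.034 ]
```

Emit:
jog_arm(
  plan=[
    [-1,0,0,0.04,0,0,0],
    [-1,0,0,0.08,0,0,0],
    [-1,0,0,0.12,0,0,0],
    [-1,0,0,0.12,0,0,0],
    [-1,0,0,0.12,0,0,0],
  ],
)

```text
time_s: 13.8
ee_pos: [562.5, -309.1, 268.3]
tool_rot: [[0.693, -0.545, 0.472], [-0.706, -0.648, 0.287], [0.149, -0.532, -0.834]]
wrist_force: [-16.0, -3.5, 16.6]
gripper_width: 25.3
```

```bash
python3 - <<'E'
from look import *
ins()
S=ctrl.state()
for c in ("scene","side","wrist"):
    im,d=ctrl.grab_frame(c); cv2.imwrite(f"pics/{c}5.png",im[:,:,::-1]); np.savez(f"pics/{c}5.npz",im=im,d=d,p=S["ee_pos"],R=S["tool_rot"])
a=cv2.imread("pics/scene5.png")[150:250,80:200]; b=cv2.imread("pics/side5.png")[80:180,260:380]
cv2.imwrite("pics/c5.png",np.hstack([cv2.resize(a,(400,345),interpolation=2),cv2.resize(b,(400,345),interpolation=2)]))
ins()
E
```

```text
t 13.80 shift [ 0.5416  1.3917 61.5371] depth~31.5 Ftool [ -6.0984   2.1708 -22.3583] Ttool [-0.599  -1.6434 -0.0196] q6 -0.350 tilt deg [-0.6547  0.2896 37.8434]
t 13.95 shift [ 0.5522  1.3847 61.5596] depth~31.6 Ftool [ -5.8979   2.7421 -22.7842] Ttool [-0.6293 -1.6795 -0.0245] q6 -0.350 tilt deg [-0.6512  0.291  37.8468]
```

View pics/c5.png

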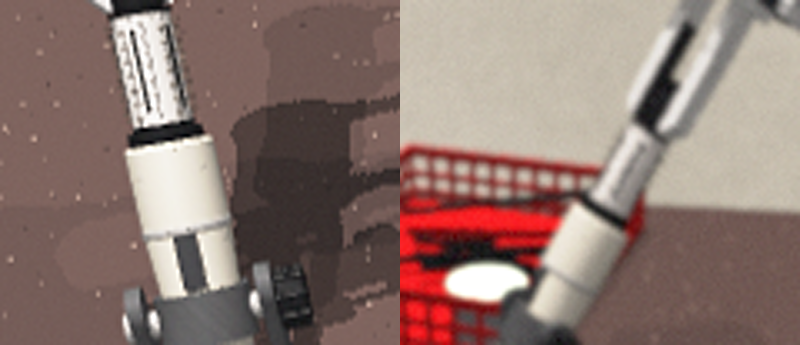

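The collar sits on the rim in both crops, at scene crop (165,130) and side crop (605,205). I add a small wiggle under light pressure to confirm it is seated.

Emit:
jog_arm(
  plan=[
    [-1,0,0,0.08,0,0,0.3],
    [-1,0,0,0.08,0,0,0.3],
    [-1,0,0,0.08,0,0,0],
    [-1,0,0,0.08,0,0,-0.3],
    [-1,0,0,0.08,0,0,0],
  ],
)

```text
time_s: 14.45
ee_pos: [562.5, -309.0, 268.4]
tool_rot: [[0.694, -0.545, 0.472], [-0.704, -0.65, 0.286], [0.151, -0.531, -0.834]]
wrist_force: [-12.9, -2.1, 12.3]
gripper_width: 25.3
```

```bash
python3 - <<'E'
from look import *
ins()
# collar / rim heights along axis from picture 5, tool frame
for c in ("scene","side"):
    z=np.load(f"pics/{c}5.npz"); P=cloud(c,z["d"]); L=(P-z["p"])@z["R"]; g=z["im"].max(-1)
    h=118.4-L[...,2]; r=np.hypot(L[...,0],L[...,1])
    k=(z["d"]>0)&(r<27)&(h>10)&(h<60)
    for a in range(18,50,2):
        q=k&(h>=a)&(h<a+2)
        if q.sum(): print(c,a,q.sum(),"r %.1f"%np.percentile(r[q],50),"bright %.0f"%np.median(g[q]))
E
```

```text
t 14.45 shift [ 0.5735  1.2508 61.4716] depth~31.5 Ftool [ -5.5641   1.8548 -16.9864] Ttool [-0.5538 -1.4937 -0.2003] q6 -0.351 tilt deg [-0.7441  0.2998 37.7177]
scene 18 29 r 22.1 bright 238
scene 20 32 r 22.2 bright 238
scene 22 33 r 22.1 bright 236
scene 24 31 r 21.8 bright 237
scene 26 30 r 21.7 bright 236
scene 28 32 r 21.6 bright 246
scene 30 28 r 19.2 bright 234
scene 32 26 r 18.6 bright 40
scene 34 27 r 18.7 bright 31
scene 36 27 r 18.0 bright 38
scene 38 23 r 16.5 bright 31
scene 40 22 r 14.6 bright 111
scene 42 19 r 14.9 bright 225
scene 44 24 r 15.7 bright 196
scene 46 22 r 14.1 bright 234
scene 48 23 r 14.9 bright 224
side 18 18 r 22.6 bright 194
side 20 16 r 22.6 bright 216
side 22 16 r 21.6 bright 210
side 24 19 r 22.2 bright 199
side 26 18 r 22.0 bright 226
side 28 16 r 23.1 bright 214
side 30 19 r 20.1 bright 192
side 32 14 r 18.3 bright 144
side 34 14 r 18.2 bright 85
side 36 15 r 18.9 bright 39
side 38 16 r 16.4 bright 48
side 40 12 r 15.8 bright 91
side 42 12 r 14.8 bright 150
side 44 12 r 15.1 bright 166
side 46 12 r 15.0 bright 170
side 48 13 r 14.7 bright 152
```

Emit:
jog_arm(
  plan=[
    [-1,0,0,0.03,0,0,0],
    [-0.2,0,0,0.03,0,0,0],
    [0,0,0,0.03,0,0,0],
    [0.2,0,0,0.03,0,0,0],
    [0.2,0,0,0.03,0,0,0],
  ],
)

```text
time_s: 14.95
ee_pos: [563.3, -308.6, 267.2]
tool_rot: [[0.694, -0.545, 0.472], [-0.704, -0.649, 0.286], [0.15, -0.531, -0.834]]
wrist_force: [1.4, 0.8, 0.1]
gripper_width: 53.4
```

Emit:
jog_arm(
  plan=[
    [0.5,0,0,0,0,0,0],
    [0.5,0,0,0,0,0,0],
    [0.5,0,0,-0.2,0,0,0],
    [0.5,0,0,-0.6,0,0,0],
    [0.5,0,0,-1.2,0,0,0],
  ],
)

```text
time_s: 15.45
ee_pos: [545.8, -318.9, 297.6]
tool_rot: [[0.694, -0.545, 0.471], [-0.704, -0.649, 0.287], [0.149, -0.531, -0.834]]
wrist_force: [0.6, -0.8, 0.9]
gripper_width: 70.7
```

Emit:
jog_arm(
  plan=[
    [0.5,0,0,-0.8,0,0,0],
    [0.5,0,0,-1.6,0,0,0],
    [0.5,0,0,-2.4,0,0,0],
    [0.5,0,0,-3,0,0,0],
    [0.5,0,0,-3,0,0,0],
  ],
)

```text
time_s: 15.95
ee_pos: [503.1, -346.5, 376.0]
tool_rot: [[0.692, -0.544, 0.474], [-0.705, -0.651, 0.282], [0.155, -0.529, -0.834]]
wrist_force: [-0.7, 0.5, -0.2]
gripper_width: 70.1
```

```bash
python3 - <<'E'
from look import *
from scipy.optimize import least_squares
ins()
for c in ("scene","side"):
    im,d=ctrl.grab_frame(c); cv2.imwrite(f"pics/{c}6.png",im[:,:,::-1])
    m=np.load(f"pics/{c}5.npz"); P=cloud(c,d); L=(P-m["p"])@m["R"]
    h=118.4-L[...,2]; r=np.hypot(L[...,0],L[...,1]); q=(d>0)&(r<24)&(h>40)&(h<150)
    print(c,"grip top h",np.percentile(h[q&(r<13)],[95,98,99.5]))
    for a,b,rad in ((99,132,13),(31,37,19),(-100,25,None)):
        k=(d>0)&(r<28)&(h>a)&(h<b)
        if rad is None: k&=im.min(-1)>120
        Q=L[k];hh=h[k]; rr=rad if rad else 22.5+(hh-30)*2.5/175
        f=least_squares(lambda x:np.hypot(Q[:,0]-x[0]-x[2]*(hh-30)*(rad is None),Q[:,1]-x[1]-x[3]*(hh-30)*(rad is None))-rr,[0,0,0,0],loss="soft_l1")
        print(a,b,f.x)
    for l in ("fat_mid","nozzle_mid","bowl_mid","bottle_mid","slim_tip","seat"):
        print(l,[(np.round(x["centre"],1),round(x["p"],2)) for x in ctrl.mark_of(l,c)])
a=cv2.imread("pics/scene6.png")[100:320,60:300]; b=cv2.imread("pics/side6.png")[50:250,240:460]
cv2.imwrite("pics/c6.png",np.hstack([cv2.resize(a,(400,366),interpolation=2),cv2.resize(b,(400,366),interpolation=2)]))
E
```

```text
t 15.95 shift [  1.8604   0.0816 -67.0135] depth~-97.0 Ftool [-0.8427  0.1295 -0.0444] Ttool [-0.3246 -0.1419  0.0054] q6 -0.322 tilt deg [-0.8914  0.5185 37.6255]
scene grip top h [131.5425 133.1991 134.322 ]
99 132 [-1.5157  3.1443  0.      0.    ]
31 37 [-1.4055  0.6149  0.      0.    ]
-100 25 [-1.8536 -0.2053  0.008   0.0061]
fat_mid [(array([529. , 215.6,  78.4]), 0.68), (array([ 646.9, -258.6,    0.6]), 0.55)]
nozzle_mid [(array([548.6, 306.5,  52.3]), 0.77)]
bowl_mid [(array([741.2,  36.8,  27.1]), 0.81), (array([728.2, 201. ,  59.6]), 0.39)]
bottle_mid [(array([728.9, 199.4,  59.8]), 0.68), (array([ 651.2, -258.1,    2.3]), 0.18)]
slim_tip [(array([439.5, -10.4,  -3.8]), 0.94), (array([400.1, 133.2,  -1.5]), 0.86), (array([372.9,  49.1,  -0.5]), 0.64)]
seat [(array([ 614.1, -273.6,  167.5]), 0.72)]
side grip top h [132.5966 134.107  135.0106]
99 132 [0.1092 3.8316 0.     0.    ]
31 37 [0.1123 1.0589 0.     0.    ]
-100 25 [-0.4481  0.2215  0.0029  0.0035]
fat_mid [(array([532.1, 216.1,  72.7]), 0.6)]
nozzle_mid [(array([549.7, 306.9,  57.5]), 0.87), (array([744.1,  38.7,  26.1]), 0.57)]
bowl_mid [(array([739.2,  38.5,  27.1]), 0.88)]
bottle_mid [(array([729.3, 205.7,  58.9]), 0.61)]
slim_tip [(array([407.8, 135. ,   2.5]), 0.78), (array([ 615.8, -278.4,  170.3]), 0.75), (array([370.4,  48.9,   1.7]), 0.74), (array([ 613.2, -270.1,  168.6]), 0.63), (array([728.5, 202.5,  57.4]), 0.37)]
seat [(array([ 615.2, -269.9,  166.3]), 0.94)]
```

View pics/c6.png

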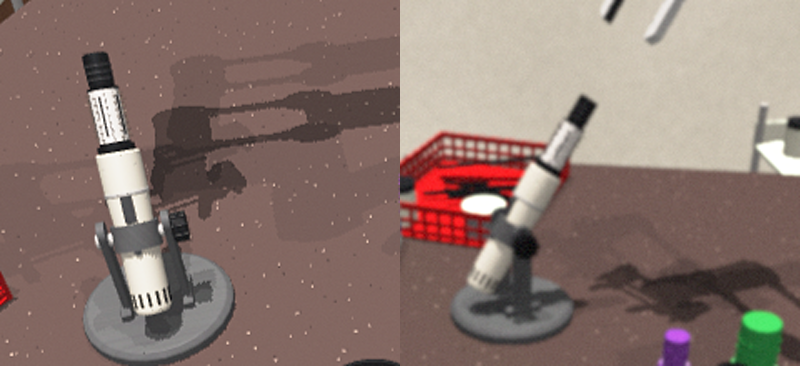

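```bash
python3 -c "
from look import *
print(ctrl.finish_job())"
```

```text
the job is handed in; nothing more can be done
None
```

I fitted the slim brush to the air styler, let go of it, backed the gripper off about 130 mm along the handle and handed the job in at about 16 s. No verdict was reported.

- **Fitting:** I took the brush standing in the rack (scene pixel 366,247), not the green, purple or larger look-alikes. It went past the latch at about 8 N. The foot stopped on the tang at 18 N, so I turned it about 38° under 12–14 N until it dropped. I then pressed it to a hard stop at 22 N, 5.6 mm below where it first touched the tang (6 mm nominal).
- **Last checks:** Both cameras showed the collar closed on the rim. After release the tip had not risen. The brush leans about 0.03 rad off the handle axis, against a limit of 0.07. The fat brush, nozzle, bowl and bottle were all detected within about 6 mm of where they started.
- **Disagreements:** The networks gave no usable foot position in the scene view, reporting only the look-alikes. In the side view they gave two, one about 1–3 mm and one about 9 mm from the floor of the socket. I trusted the depth, force and travel readings instead.

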